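# Try a taper shank in the bench sleeve and drift it out again

## Task

Try the fit of the drill chuck's taper in the bench sleeve: take the chuck from the rack, wring its shank fully home in the sleeve with a gentle twisting push (never force it straight down) and let go of it. Then take the drift from its wooden block and drive it through the sleeve's cross slot, under the tang, until the taper has let go and the chuck stands about 10 mm up, loose on the drift; let go of the drift, leave both there for me to lift out and read the fit, and disturb nothing else.

Things in the scene. Friction and masses are not known exactly. Their poses are not given: they have to be found in the camera images.
- chuck: Dark keyless drill chuck on a bright taper shank, 0.5 kg. Origin: on the axis at the underside of the collar, z up to the jaws. Above: collar d30 to z=8, ribbed body d38 from z=13 to 45 (grip here), nose to z=68. Below: cone d20.2 narrowing to d15 at z=-63, then a flat tang 13 wide along x, 5 thick, to z=-77. Hangs by its collar in one of the two rack holes
- tang_end (a point): Middle of the chuck's flat tang end, 77 mm below its collar; axes as the chuck's
- stand: Bench sleeve bolted to the bench; its place and yaw vary. Origin: bench level, on the sleeve's axis. Grey foot 120 (x) by 90 by 18, raised pad 96 (x) by 52 to z=30. Upright steel sleeve d38, z=30 to 114, open at the top. Cross slot right through along x: 11 wide (y), from the pad z=30 up to z=54, mouths flared to 16. The pad is the slot's floor; the drift slides on it
- sleeve_mouth (a point): Centre of the sleeve's open top, z=114 in the stand. Taper bore d21 here, d16 at its floor 60 mm down; the floor is split by the slot, so the tang enters only within 30 degrees of the stand's x, either way round. The bore grips over the last 7 mm: straight, it takes about 45 N; while turning, 10 to 25. Fully home the cone stands on the bore's floor and the chuck's collar is 3 mm above the mouth
- slot_floor (a point): Sleeve axis on the slot's floor, 30 mm above the bench; axes as the stand's. With the chuck home its tang end is 10 mm above this point. Driving a taper home out takes a push of 10 to 20 N on the drift and lets go about 8 mm up
- drift: Flat steel wedge 185 long, 8 thick (y), 0.2 kg, on edge in the block. Origin: on its flat bottom edge, at the place to grip, 18 mm from the blunt end; x to the tip at x=167, z up. 28 high from the blunt end to x=20, then the top falls 1 in 7 to 7 at the tip; last 10 mm pointed. Smooth oiled blade from x=40 on
- drift_tip (a point): Tip of the drift, level with its bottom edge; axes as the drift's
- drift_block: Fixed wooden block 120 (x) by 50 by 24 with a groove 10 wide along x, floor 10 above the bench, holding the drift's blade; the drift's last 58 mm stick out bare at -x. Origin: centre of its underside
- rack: Fixed green sheet-steel rack 70 (x) by 170 (y), top at z=85, with two holes d23 at y=+42 and y=-42. Origin: centre of its underside. Which hole holds the chuck varies
- dead_centre: Plain pointed lathe centre with the same shank, in the other rack hole; leave alone. Origin at its collar's underside, collar d27, point 42 up
- collets: Dark collet chuck lying behind the work, 86 by 69 by 69; leave alone
- paste: Jar with a red lid behind the work, d59, 118 high; leave alone
- mill_a: Long milling cutter lying at the front left, 213 by 40 by 40; leave alone
- mill_b: Long milling cutter lying at the front left, 193 by 42 by 42; leave alone
Mind the look-alikes: they are no part of the job. There is more than one size of the stand; the job needs the larger.

How it is judged (in metres and radians):
On the way, in this order (a step that is already met when the one before it is completed fails the run):
1. the chuck's taper is fully home in the sleeve (collar within 1.5 mm of its 3 mm gap, axis within 3 mm and 0.05 rad), the fingers off it (z of chuck in the frame of stand below 0.1185 m and horizontal distance between chuck and sleeve_mouth below 0.003 m and angle between chuck's own z axis and vertical below 0.05 rad and contact force between the fingers and chuck below 0.1 N), for 0.3 s.
2. the drift's tip enters the slot under the tang while the chuck is still home and the fingers are off it (z of chuck in the frame of stand below 0.119 m and contact force between the fingers and chuck below 0.1 N and y of drift_tip in the frame of slot_floor between -0.008 and 0.008 m and z of drift_tip in the frame of slot_floor between -0.004 and 0.008 m and horizontal distance between drift_tip and slot_floor below 0.014 m), for 0.1 s.
3. the drift has raised the chuck at least 8 mm from home, the fingers off the chuck (z of chuck in the frame of stand above 0.125 m and contact force between the fingers and chuck below 0.1 N and contact force between drift and chuck above 0.3 N and y of drift_tip in the frame of slot_floor between -0.008 and 0.008 m and z of drift_tip in the frame of slot_floor between -0.004 and 0.008 m), for 0.2 s.
At the end, for the whole second after the job is handed in: the chuck stands in the sleeve (within 0.12 rad of upright, 6 mm of its axis), raised 8 to 18 mm from home and resting on the drift, which lies through the slot, along it within 0.15 rad, its tip within 8 mm of the slot's middle line and floor, 45 mm or more out on each side; both at rest (z of chuck in the frame of stand between 0.125 and 0.135 m and angle between chuck's own z axis and vertical below 0.12 rad and horizontal distance between chuck and sleeve_mouth below 0.006 m and y of drift_tip in the frame of slot_floor between -0.008 and 0.008 m and z of drift_tip in the frame of slot_floor between -0.004 and 0.008 m and contact force between drift and chuck above 0.3 N and angle between the x axis of drift and the x axis of stand, either way round below 0.15 rad and horizontal distance between each of drift_tip, drift and slot_floor above 0.045 m and linear speed of each of chuck, drift below 0.02 m/s); the robot touches nothing.
It fails at once if the stand is pressed down on the bench with more than 30 N besides its own weight (contact force between stand and workbench above 69.2 N).
It fails at once if the stand is shoved along the bench by more than 15 mm (distance of stand from where it was at the start of the episode above 0.015 m).
It fails at once if the drift is rammed against the stand with more than 90 N (contact force between drift and stand above 90 N).
It fails at once if the lathe centre, the collet chuck, the jar or a milling cutter is shifted by more than 20 mm (distance of any of dead_centre, collets, paste, mill_a, mill_b from where it was at the start of the episode above 0.02 m).
It also fails if it takes over 72 s, if anything falls off the work surface, if the arm or the gripper's body presses on something with over 40 N, if the wrist force passes 120 N, or if a joint passes its speed limit or range.

## Robot

A 6-joint arm with a two-finger parallel gripper is mounted at the origin on a cart in front of the work surface, level with it; the furniture and walls round the work are solid. World frame = base frame: x ahead of the robot, y to its left, z up, the work surface at z = 0. Lengths are in mm, angles in degrees, forces in N, time in s.
With the tool pointing down it reaches from about 375 to 925 mm from the base axis. Payload 5.7 kg.
Tool frame: the origin (TCP) lies midway between the tips of the shut fingers; the grasp point (between the pads) lies 19 mm behind it; z points along the fingers, y is the line along which they close (so a half turn about z gives the same grasp; the last joint's range is limited). The gripper opens to 85 mm and grips with 20 to 120 N. Pads are 22 mm wide; open, the fingers measure 114 mm over their backs; the gripper's body (76 mm by 85 mm) begins 54 mm behind the grasp point. The pads swing forward as they close: fully open they stand 13 mm farther back than shut.
Start: joints at [63.077, 20.558, 86.54, -0, 72.909, -6.595], TCP at [208.433, 562.6, 231.267] pointing down, gripper open.
Joint ranges: [-170.27, 170.27], [-57.76, 135], [12.27, 136.19], [-55.21, 235.2], [11.17, 155.16], [-170.74, 170.74]. Speed limits (degrees/s): [136.94, 136.94, 180, 180, 180, 180].

## Interface

Orientations are given as a 3x3 rotation matrix whose columns are the frame's x, y, z axes.
In Python, from workcell import arm gives the robot as it stands.
- The arm moves only by the tool step_arm, never from a script. Its argument "motion" is a list of rows, each an object of numbers: "tx", "ty", "tz": the shift along the world's x, y, z in m; "roll": the turn about the world's z in degrees. In form: [{"tx": .., "ty": .., "tz": .., "roll": ..}, ...]. A call has 1 to 10 rows; each row is the pose to reach, as a shift and turn from the pose commanded when the call began; what a row does not reach only later rows make up. A row lasts 1/8 s, in which the tool goes at most 62.5 mm and 10.7 degrees, less where a joint would pass 70% of its speed; a pose out of reach is approached as far as the arm can. A call with a gripper value outside its range is refused whole. "fingers" is the finger opening in m, from 0 to 0.0854, set as the call begins (left out, the last holds). The fingers move at their own pace and stop on an object; "newtons" is the grip in N (left out, the last holds). Time passes only in rows, so rows that repeat a pose let the fingers close. It gives the time, the measured TCP pose, the force, the opening and the grip force at its end, in the units of the state.
- arm.sense(): the state, without advancing time (a new reading comes with each control period).
- arm.camera(name): name is "scene" or "top"; returns (picture, depth): 384x512x3 uint8, red, green, blue; 384x512 float32, mm along the optical axis (not along the pixel's ray), 0 where there is no reading.
- arm.get_calibration(name): a dict with "vfov" (degrees; the focal length in pixels is half the picture's height over the tangent of half this angle, whatever the lens; pixels are square), "cx", "cy" (the principal point, pixels), "T" (4x4, takes a point from camera to world coordinates). Camera axes: x right, y up, looking along -z (the intrinsics and any distortion apply to the point x, -y, -z); pixel columns grow to the right and rows downward; lengths in mm; the calibration is good to about 2 mm. A picture is of the moment at which its call begins. get_calibration takes no time and is no camera call.
- arm.finish_job(): hands the job in; it is judged then, once.
Trained networks look in the newest picture that a camera, given by its name, has taken for a name from the list of things; names that differ only in an ending like _2 or _b are one class to them, and where a whole thing is asked for, a point or a joint stands for the part that bears it (a point fixed in the world has none). Each returns a list of dicts, best first, with "conf" (0 to 1); they miss things now and then, are a little off and sometimes report something else, mostly with a low value. They report only what shows in the picture. A call takes as long as a camera call. They do not tell look-alikes from the thing itself.
- arm.recognise(camera, thing): "rect" ([left, top, right, bottom] in pixels, round what is visible of it).
The state is a dict: "t": time; "qpos": joint angles; "qvel": joint speeds; "effort": joint torques, N m; "position": TCP position; "orientation": TCP orientation; "ft_force": force on the tool from outside, world axes, zero at the start; "ft_torque": the same for the moment, N m; "opening": opening from 0.0 (shut) to 1.0 (fully open); "finger_force": force on a finger pad.
Only numpy, scipy, OpenCV 4.12 (cv2) and the standard library are available. Lean on these libraries where they do the work, as an engineer would, in place of code of your own. Each camera call takes 0.05 s, during which the arm holds its last target. There are 200 camera calls.

## Working session

There is one attempt and no reset: what is moved stays moved. The work goes in short steps, Python scripts to look and compute and a tool call to move; the robot and the scene stay as the last step left them, time stands still between calls to the robot, and variables do not carry over. Pictures are saved under pics/ and viewed, at most 12 in all, crops included, and the job is handed in when it is done.

Besides the shell and the picture viewer there is one more tool, called after "Call:" as name([rows], argument=value, ...), one row to a line, values as JSON. step_arm: Moves the arm, as the interface text tells. Its arguments: {"type":"object","properties":{"motion":{"type":"array","items":{"type":"object","properties":{"tx":{"type":"number"},"ty":{"type":"number"},"tz":{"type":"number"},"roll":{"type":"number"}}}},"fingers":{"type":"number"},"newtons":{"type":"number"}},"required":["motion"]}

```bash
mkdir -p pics; cat > h.py <<'E'
import numpy as np, cv2
from workcell import arm
def snap(name):
    p,d=arm.camera(name); np.savez(f'/tmp/{name}.npz',p=p,d=d); return p,d
def cal(name):
    c=arm.get_calibration(name); f=192/np.tan(np.radians(c['vfov'])/2); return c,f
def cloud(name,d):
    c,f=cal(name); v,u=np.mgrid[:384,:512]
    P=np.stack([(u-c['cx'])/f*d,-(v-c['cy'])/f*d,-d],-1)
    T=np.array(c['T']); return P@T[:3,:3].T+T[:3,3]
E
python3 - <<'E'
from h import *
ims=[]
for n in ('scene','top'):
    p,d=snap(n); c=arm.get_calibration(n); print(n,c)
    cv2.imwrite(f'pics/{n}0.png',cv2.resize(p[:,:,::-1],(768,576)))
    W=cloud(n,d)
    for t in ['chuck','stand','drift','drift_block','rack','dead_centre']:
        for r in arm.recognise(n,t)[:3]:
            x0,y0,x1,y1=[int(a) for a in r['rect']]; cx,cy=(x0+x1)//2,(y0+y1)//2
            print(n,t,round(r['conf'],2),[x0,y0,x1,y1],W[min(cy,383),min(cx,511)].round())
print(arm.sense())
E
```

```text
scene {'vfov': 48.96439441555208, 'cx': 260.2994889457169, 'cy': 190.98161043271782, 'T': array([[ 9.07896537e-01,  1.62982915e-01, -3.86212957e-01,
         1.07569890e+02],
       [-4.18520080e-01,  4.04656563e-01, -8.13076877e-01,
        -9.01584919e+02],
       [ 2.37659683e-02,  8.99827559e-01,  4.35597915e-01,
         5.89097446e+02],
       [ 0.00000000e+00,  0.00000000e+00,  0.00000000e+00,
         1.00000000e+00]])}
scene chuck 0.77 [314, 212, 333, 239] [ 577. -239.  123.]
scene stand 0.9 [272, 176, 319, 224] [646.   5.  56.]
scene stand 0.53 [196, 161, 230, 191] [501. 283.  39.]
scene rack 0.91 [296, 211, 348, 280] [ 566. -257.   85.]
scene dead_centre 0.44 [307, 204, 319, 245] [ 595. -172.   86.]
top {'vfov': 44.1702162837401, 'cx': 259.9013651695604, 'cy': 195.48222647278698, 'T': array([[ 1.74855347e-03,  9.85055235e-01, -1.72229864e-01,
         3.72325416e+02],
       [-9.99996954e-01,  2.02241787e-03,  1.41465114e-03,
         2.65520024e+01],
       [ 1.74183026e-03,  1.72226866e-01,  9.85055771e-01,
         1.20384200e+03],
       [ 0.00000000e+00,  0.00000000e+
[... 651 characters left out ...]
      7.29080776e+01, -6.59421308e+00]), 'qvel': array([-0.00585085,  0.07831426, -0.00879656,  0.05145519, -0.0349465 ,
       -0.01351441]), 'effort': array([-7.68234222e-04, -5.27443743e+01, -2.79001129e+01, -3.50541641e-04,
        1.65548907e-03, -6.07153261e-08]), 'position': array([208.44953407, 562.60379922, 231.2748339 ]), 'orientation': array([[-9.37710753e-01,  3.47416958e-01, -2.28164280e-05],
       [ 3.47416959e-01,  9.37710750e-01, -7.50926135e-05],
       [-4.69323757e-06, -7.83419652e-05, -9.99999997e-01]]), 'ft_force': array([0.80415936, 0.71527954, 0.37191539]), 'ft_torque': array([-0.01844557, -0.00798907, -0.00386518]), 'finger_force': 0.0, 'opening': 1.0004941486010965}
```

View pics/scene0.png

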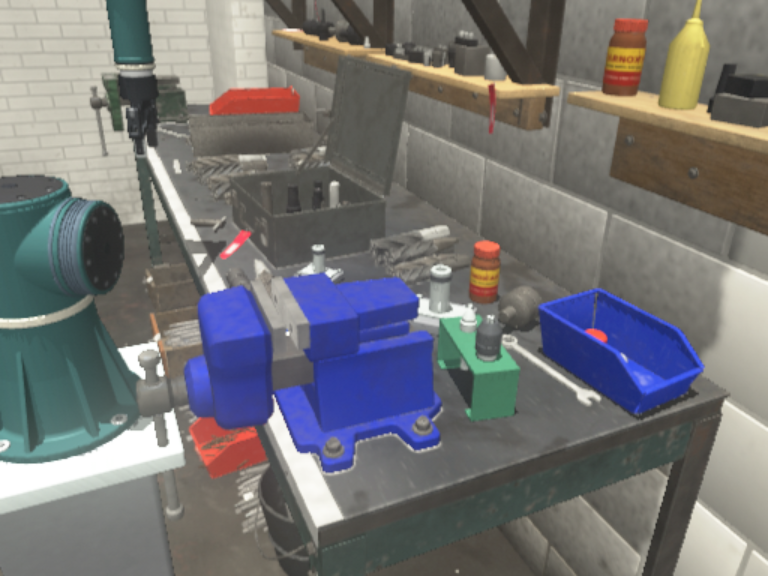

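View pics/top0.png

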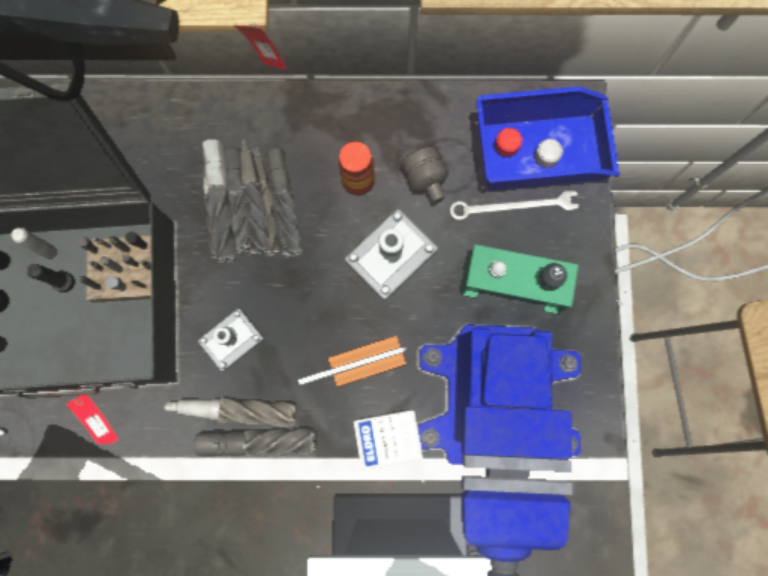

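The large stand is at top-view (391,245) and the small look-alike at (228,337). The dark ribbed chuck in the rack is at (552,275). The dead centre at (498,269) and the collet chuck at (425,170) are not wanted. The drift and its block are at (350,365).

```bash
python3 - <<'E'
from h import *
d={n:np.load(f'/tmp/{n}.npz') for n in('scene','top')}
W=cloud('top',d['top']['d']); S=cloud('scene',d['scene']['d'])
def reg(W,x,y,z): return W[(W[...,0]>x[0])&(W[...,0]<x[1])&(W[...,1]>y[0])&(W[...,1]<y[1])&(W[...,2]>z[0])&(W[...,2]<z[1])]
def rect(P): return cv2.minAreaRect(P[:,:2].astype(np.float32))
b=reg(W,(480,560),(150,230),(-20,20)); print('bench z',np.median(b[:,2]))
for n,c in(('top',W),('scene',S)):
    print(n)
    for nm,x,y,z in [('foot',(540,720),(-80,110),(12,24)),('footpad',(540,720),(-80,110),(12,36)),('pad',(540,720),(-80,110),(25,36)),('sleeve top',(540,720),(-80,110),(105,122)),('sleeve all',(540,720),(-80,110),(45,122)),
        ('chuck hi',(540,640),(-270,-185),(118,175)),('chuck nose',(540,640),(-270,-185),(135,175)),('rack top',(520,680),(-310,-90),(78,90)),('centre',(560,640),(-170,-110),(95,140)),
        ('drift hi',(380,520),(-40,220),(26,50)),('vise',(250,560),(-330,-50),(100,400)),('vise jaw',(250,560),(-330,-50),(30,400))]:
        P=reg(c,x,y,z)
        if len(P)>8: print(nm,len(P),'rect',[np.round(a,1) for a in rect(P)],'zmax',P[:,2].max().round(1),'zmed',np.median(P[:,2]).round(1))
p=d['scene']['p'][195:290,285:360,::-1]; q=d['top']['p'][140:270,190:400,::-1]
a=cv2.resize(p,(450,570),interpolation=2)
cv2.imwrite('pics/c1.png',a)
cv2.imwrite('pics/c2.png',cv2.resize(q,(798,494),interpolation=2))
E
```

```text
bench z -0.7273903386455913
top
foot 602 rect [array([648.7,  24.8]), array([100.6, 129.5]), np.float64(43.8)] zmax 24.0 zmed 21.9
footpad 1630 rect [array([648.5,  25. ]), array([100.6, 130. ]), np.float64(43.8)] zmax 35.9 zmed 25.4
pad 867 rect [array([647.2,  24.4]), array([ 97. , 128.3]), np.float64(44.7)] zmax 35.9 zmed 28.8
sleeve top 163 rect [array([647.6,  24.9]), array([38.3, 36.6]), np.float64(89.1)] zmax 118.2 zmed 112.9
sleeve all 290 rect [array([647.4,  24.9]), array([37.3, 38.3]), np.float64(0.0)] zmax 118.2 zmed 107.8
chuck hi 232 rect [array([ 589.7, -227.2]), array([37.7, 37.5]), np.float64(58.3)] zmax 156.1 zmed 139.0
chuck nose 145 rect [array([ 589.4, -227.9]), array([29.6, 32. ]), np.float64(20.0)] zmax 156.1 zmed 142.5
rack top 1648 rect [array([ 598.5, -186.4]), array([170.6,  71.4]), np.float64(78.7)] zmax 90.0 zmed 84.8
centre 97 rect [array([ 604.5, -144.3]), array([23.3, 23.4]), np.float64(6.4)] zmax 129.3 zmed 110.5
drift hi 363 rect [array([443.7,  89.7]), array([258.8, 125.7]), np.float64(89.5)] zmax 41.5 zmed 29.9
vise 7392 rect [array([ 377.3, -153.7
[... 619 characters left out ...]
20. ]), array([39.9, 37.2]), np.float64(29.3)] zmax 115.6 zmed 87.9
chuck hi 247 rect [array([ 586.6, -232.5]), array([29.3, 37.6]), np.float64(47.1)] zmax 153.1 zmed 134.2
chuck nose 116 rect [array([ 588.4, -230.7]), array([28.5, 27.3]), np.float64(88.0)] zmax 153.1 zmed 142.1
rack top 854 rect [array([ 598.2, -187.9]), array([173.1,  71.3]), np.float64(78.8)] zmax 90.0 zmed 84.7
centre 102 rect [array([ 603.3, -150.9]), array([20. , 24.3]), np.float64(54.3)] zmax 125.9 zmed 107.2
vise 6925 rect [array([ 376.8, -155.6]), array([153. , 258.8]), np.float64(87.9)] zmax 200.9 zmed 180.2
vise jaw 10193 rect [array([ 404.7, -180.1]), array([199.9, 316.3]), np.float64(87.9)] zmax 200.9 zmed 139.7
```

View pics/c1.png

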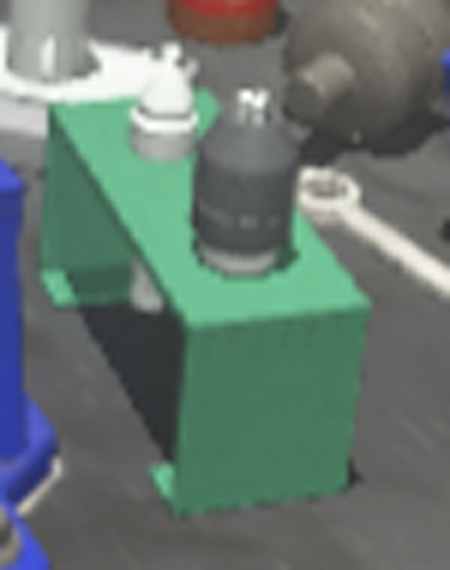

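View pics/c2.png

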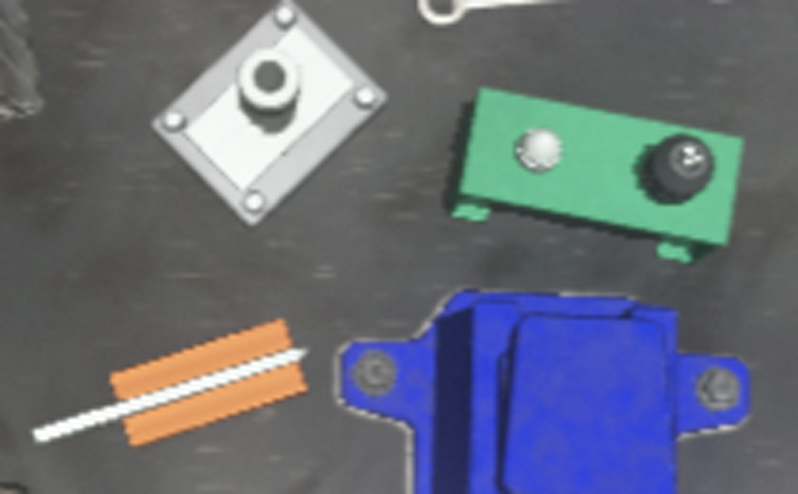

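The crops confirm the choice: the dark ribbed chuck sits in the -y rack hole, crop 1 (245,210). The larger stand is in crop 2 (268,85) and the drift tip points right at (305,352). The vise at z≈205 has to be cleared.

Call:
step_arm([
  {"tx": 0.02, "ty": -0.04, "tz": 0.04, "roll": -10},
  {"tx": 0.381, "ty": -0.791, "tz": 0.04, "roll": -81},
  {"tx": 0.381, "ty": -0.791, "tz": 0.04, "roll": -81},
  {"tx": 0.381, "ty": -0.791, "tz": 0.04, "roll": -81},
  {"tx": 0.381, "ty": -0.791, "tz": 0.04, "roll": -81},
  {"tx": 0.381, "ty": -0.791, "tz": 0.04, "roll": -81},
  {"tx": 0.381, "ty": -0.791, "tz": 0.04, "roll": -81},
  {"tx": 0.381, "ty": -0.791, "tz": 0.04, "roll": -81},
  {"tx": 0.381, "ty": -0.791, "tz": 0.04, "roll": -81},
  {"tx": 0.381, "ty": -0.791, "tz": 0.04, "roll": -81},
], fingers=0.0854, newtons=50)

```text
t: 1.95
position: [472.9, 13.6, 271.6]
orientation: [[0.197, 0.98, 0.001], [0.98, -0.197, 0.0], [0.0, 0.001, -1.0]]
ft_force: [0.6, 0.3, 0.3]
opening: 0.999
finger_force: 0.0
```

Call:
step_arm([
  {"tx": 0, "ty": 0, "tz": 0, "roll": 0},
])

```text
t: 2.08
position: [474.3, 11.7, 271.5]
orientation: [[0.202, 0.979, 0.002], [0.979, -0.202, -0.001], [-0.001, 0.002, -1.0]]
ft_force: [-0.5, -0.3, 0.2]
opening: 0.998
finger_force: 0.0
```

Call:
step_arm([
  {"tx": 0.1155, "ty": -0.2397, "tz": 0},
  {"tx": 0.1155, "ty": -0.2397, "tz": 0},
  {"tx": 0.1155, "ty": -0.2397, "tz": 0},
  {"tx": 0.1155, "ty": -0.2397, "tz": 0},
  {"tx": 0.1155, "ty": -0.2397, "tz": 0},
  {"tx": 0.1155, "ty": -0.2397, "tz": -0.06},
  {"tx": 0.1155, "ty": -0.2397, "tz": -0.09},
  {"tx": 0.1155, "ty": -0.2397, "tz": -0.09},
])

```text
validation failed for argument at $.mo...
```

```bash
python3 - <<'E'
from h import *
s=arm.sense(); print(s['position'],s['orientation'][:,1])
p,d=snap('scene'); cv2.imwrite('pics/c3.png',cv2.resize(p[150:290,270:390,::-1],(514,600)))
E
```

```text
[474.32199997  11.66285498 271.51973067] [ 0.97935193 -0.20215328  0.00196043]
```

View pics/c3.png

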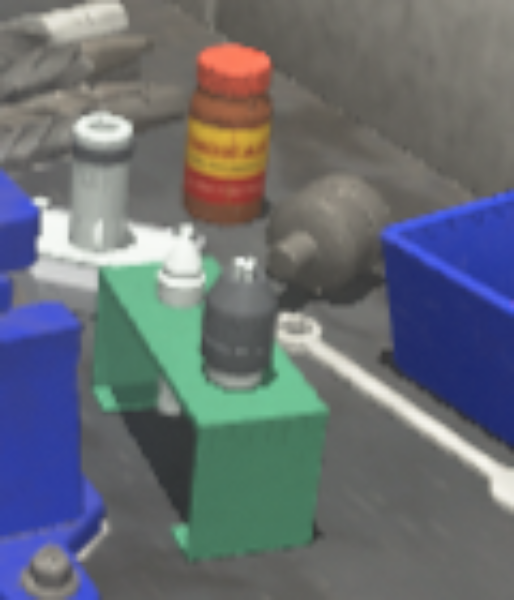

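The move was refused, because every row needs all four numbers. The picture shows the arm out of view and the chuck untouched at (240,320).

Call:
step_arm([
  {"tx": 0.1155, "ty": -0.2397, "tz": 0, "roll": 0},
  {"tx": 0.1155, "ty": -0.2397, "tz": 0, "roll": 0},
  {"tx": 0.1155, "ty": -0.2397, "tz": 0, "roll": 0},
  {"tx": 0.1155, "ty": -0.2397, "tz": 0, "roll": 0},
  {"tx": 0.1155, "ty": -0.2397, "tz": 0, "roll": 0},
  {"tx": 0.1155, "ty": -0.2397, "tz": -0.04, "roll": 0},
  {"tx": 0.1155, "ty": -0.2397, "tz": -0.09, "roll": 0},
  {"tx": 0.1155, "ty": -0.2397, "tz": -0.09, "roll": 0},
])

```text
t: 3.12
position: [584.2, -220.3, 177.6]
orientation: [[0.195, 0.981, -0.009], [0.981, -0.195, 0.005], [0.003, -0.01, -1.0]]
ft_force: [-0.2, 0.1, -0.4]
opening: 1.0
finger_force: 0.0
```

```bash
python3 - <<'E'
from h import *
s=arm.sense(); print(s['position'],s['orientation'][:,1],s['qpos'])
p,d=snap('scene'); cv2.imwrite('pics/c4.png',cv2.resize(p[150:290,270:390,::-1],(514,600)))
E
```

```text
[ 584.19892773 -220.27795282  177.57730512] [ 0.9807984  -0.1947914  -0.00952986] [-2.70135079e+01  2.56672986e+01  8.64253009e+01  3.27128342e-02
  6.84834165e+01 -1.57917183e+01]
```

View pics/c4.png

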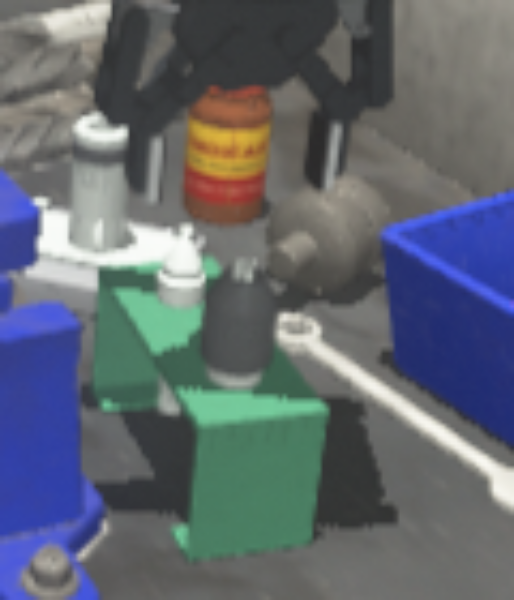

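The open fingers straddle the chuck's place correctly, at (145,180) and (325,160). The arm was still settling.

Call:
step_arm([
  {"tx": 0, "ty": 0, "tz": 0, "roll": 0},
  {"tx": 0, "ty": 0, "tz": 0, "roll": 0},
])

```text
t: 3.42
position: [589.1, -224.3, 183.7]
orientation: [[0.196, 0.981, 0.004], [0.981, -0.196, -0.002], [-0.001, 0.004, -1.0]]
ft_force: [-0.7, -0.1, 0.7]
opening: 1.0
finger_force: 0.0
```

Call:
step_arm([
  {"tx": 0.001, "ty": -0.0035, "tz": -0.03, "roll": 0},
  {"tx": 0.001, "ty": -0.0035, "tz": -0.06, "roll": 0},
  {"tx": 0.001, "ty": -0.0035, "tz": -0.083, "roll": 0},
  {"tx": 0.001, "ty": -0.0035, "tz": -0.083, "roll": 0},
  {"tx": 0.001, "ty": -0.0035, "tz": -0.083, "roll": 0},
])

```text
t: 4.05
position: [589.7, -228.1, 99.9]
orientation: [[0.197, 0.981, 0.002], [0.981, -0.196, -0.001], [-0.001, 0.002, -1.0]]
ft_force: [0.2, -0.2, 0.8]
opening: 1.0
finger_force: 0.0
```

Call:
step_arm([
  {"tx": 0, "ty": 0, "tz": 0, "roll": 0},
  {"tx": 0, "ty": 0, "tz": 0, "roll": 0},
  {"tx": 0, "ty": 0, "tz": 0, "roll": 0},
  {"tx": 0, "ty": 0, "tz": 0, "roll": 0},
  {"tx": 0, "ty": 0, "tz": 0, "roll": 0},
  {"tx": 0, "ty": 0, "tz": 0, "roll": 0},
], fingers=0.02, newtons=60)

```text
t: 4.8
position: [589.7, -228.0, 99.5]
orientation: [[0.196, 0.981, 0.002], [0.981, -0.196, -0.001], [-0.001, 0.002, -1.0]]
ft_force: [0.0, 0.6, 6.0]
opening: 0.426
finger_force: 59.7
```

Call:
step_arm([
  {"tx": 0, "ty": 0, "tz": 0.03, "roll": 0},
  {"tx": 0, "ty": 0, "tz": 0.07, "roll": 0},
  {"tx": 0, "ty": 0, "tz": 0.11, "roll": 0},
  {"tx": 0, "ty": 0, "tz": 0.15, "roll": 0},
  {"tx": 0, "ty": 0, "tz": 0.15, "roll": 0},
  {"tx": 0, "ty": 0, "tz": 0.15, "roll": 0},
  {"tx": 0, "ty": 0, "tz": 0.15, "roll": 0},
])

```text
t: 5.68
position: [587.1, -226.8, 245.5]
orientation: [[0.196, 0.981, -0.004], [0.981, -0.196, 0.002], [0.001, -0.005, -1.0]]
ft_force: [0.4, -0.3, -5.8]
opening: 0.426
finger_force: 64.5
```

```bash
python3 - <<'E'
from h import *
s=arm.sense(); print(s['t'],s['position'],s['orientation'][:,1],s['ft_force'],s['ft_torque'])
p,d=snap('scene'); W=cloud('scene',d)
c,f=cal('scene')
# predicted pixel of tang
T=np.linalg.inv(c['T'])
for z in (8+150,85+150):
    q=T@[589.7,-228,z,1]; print(z,c['cx']+f*q[0]/-q[2],c['cy']+f*q[1]/q[2])
q=T@[589.7,-228,160,1]; u=int(c['cx']+f*q[0]/-q[2]); v=int(c['cy']+f*q[1]/q[2])
a=cv2.resize(p[v-70:v+20,u-50:u+50,::-1],(660,594),interpolation=2)
cv2.imwrite('pics/c5.png',a)
m=(abs(W[...,0]-590)<30)&(abs(W[...,1]+228)<30)&(W[...,2]>140)&(W[...,2]<240)
P=W[m]
for z in range(145,240,8):
    Q=P[abs(P[:,2]-z)<4]
    if len(Q)>2: print(z,len(Q),Q.min(0).round(),Q.max(0).round(),Q.mean(0).round(1), (np.linalg.svd(Q[:,:2]-Q[:,:2].mean(0),full_matrices=False)[2][0]).round(2))
E
```

```text
5.675 [ 587.08127203 -226.77972524  245.54078761] [ 0.98050409 -0.19643901 -0.00484313] [ 0.38788388 -0.33235803 -5.76550763] [-0.01060289  0.00810402 -0.03570609]
158 326.8962340865173 207.8006784961517
235 330.28014823825833 175.54081273294636
153 5 [ 580. -231.  153.] [ 591. -226.  156.] [ 584.9 -228.4  154.7] [-0.99 -0.17]
161 20 [ 579. -232.  157.] [ 594. -225.  165.] [ 585.2 -228.3  160.5] [-0.99 -0.15]
169 16 [ 578. -236.  165.] [ 592. -227.  173.] [ 583.  -231.4  169.7] [ 0.93 -0.35]
177 25 [ 578. -236.  173.] [ 589. -226.  181.] [ 582.5 -231.6  177.1] [ 0.73 -0.68]
185 25 [ 578. -235.  181.] [ 592. -225.  189.] [ 582.8 -231.6  185.4] [ 0.85 -0.52]
193 29 [ 577. -237.  189.] [ 591. -223.  197.] [ 582.5 -231.5  193.6] [ 0.77 -0.64]
201 24 [ 578. -236.  198.] [ 593. -220.  204.] [ 583.  -231.1  200.8] [ 0.75 -0.66]
209 31 [ 576. -237.  205.] [ 591. -225.  213.] [ 582.4 -232.6  208.8] [ 0.85 -0.53]
217 27 [ 577. -238.  214.] [ 592. -225.  220.] [ 582.6 -233.3  217.3] [ 0.83 -0.56]
225 30 [ 575. -238.  221.] [ 591. -225.  229.] [ 581.6 -233.1  224.7] [ 0.83 -0.55]
233 37 [ 572. -242.  231.] [ 594. -221.  237.] [ 579.7 -236.   234.1] [ 0.79 -0.61]
```

View pics/c5.png

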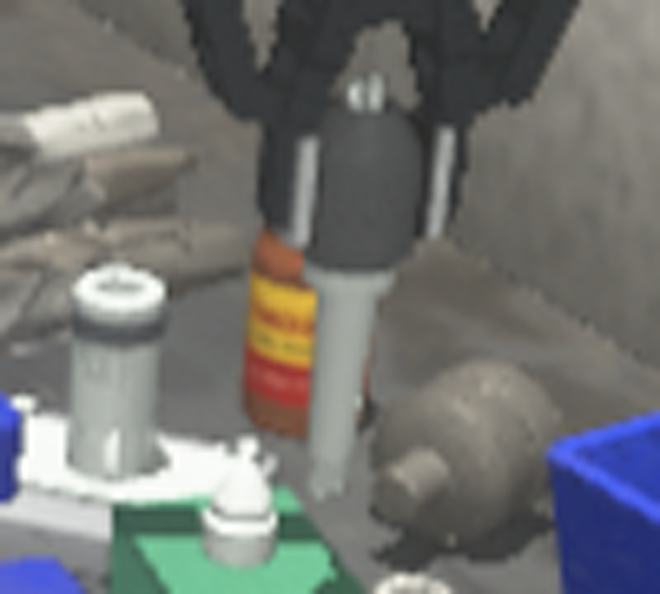

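The chuck hangs upright in the fingers. Its tang is at (325,480) and the two-pronged end looks broad to the camera. I'll pin down the tang yaw from a few frames.

```bash
cat > tang.py <<'E'
from h import *
s=arm.sense(); x,y,z=s['position']; ty=s['orientation'][:,1]; a=np.degrees(np.arctan2(ty[1],ty[0]))
c,f=cal('scene'); T=np.array(c['T']); Ti=np.linalg.inv(T)
col=z-99.5+85   # collar underside
Ps=[];ws=[]
for i in range(6):
    p,d=arm.camera('scene'); W=cloud('scene',d)
    m=(np.hypot(W[...,0]-x,W[...,1]-y)<20)&(W[...,2]>col-75)&(W[...,2]<col-66)
    Ps.append(W[m])
    for r in range(384):
        u=np.where(m[r])[0]
        if len(u)>2: ws.append((u.max()-u.min()+1)*d[r,u].mean()/f)
P=np.concatenate(Ps)
# fit in camera ground heading: lateral l, depth k
h=-T[:2,2]; h/=np.linalg.norm(h); l=np.array([h[1],-h[0]])
L=(P[:,:2]-[x,y])@l; K=(P[:,:2]-[x,y])@h
for _ in range(3):
    g=np.polyfit(L,K,1); r=K-np.polyval(g,L); k=abs(r)<2.5*max(np.median(abs(r)),.4); L,K=L[k],K[k]
dv=l+g[0]*h; yaw=np.degrees(np.arctan2(dv[1],dv[0]))
print('tool',a,'tang yaw',yaw,'rel',yaw-a,'n',len(L),'res',r.std(),'width',np.median(ws),'L range',np.percentile(L,[2,98]),'K',np.percentile(K,[2,98]),s['position'],s['t'])
E
python3 tang.py
```

```text
tool -11.330944834037247 tang yaw 9.604850391617632 rel 20.93579522565488 n 91 res 1.2874328556933863 width 10.87172497751211 L range [-5.10745438  5.61106235] K [-7.06631826  2.18762539] [ 587.33495233 -226.94204206  245.85269076] 5.725
```

Call:
step_arm([
  {"tx": 0.02, "ty": 0.06, "tz": 0.0, "roll": -10},
  {"tx": 0.03, "ty": 0.12, "tz": 0.0, "roll": -20},
  {"tx": 0.04, "ty": 0.17, "tz": 0.0, "roll": -30},
  {"tx": 0.058, "ty": 0.21, "tz": 0.0, "roll": -35},
  {"tx": 0.058, "ty": 0.24, "tz": 0.0, "roll": -35},
  {"tx": 0.058, "ty": 0.253, "tz": 0.0, "roll": -35},
  {"tx": 0.058, "ty": 0.253, "tz": 0.0, "roll": -35},
  {"tx": 0.058, "ty": 0.253, "tz": 0.0, "roll": -35},
])

```text
t: 7.02
position: [646.6, 24.1, 248.3]
orientation: [[0.724, 0.69, -0.0], [0.69, -0.724, -0.001], [-0.001, 0.001, -1.0]]
ft_force: [0.0, -0.1, -5.2]
opening: 0.424
finger_force: 64.4
```

```bash
python3 tang.py
```

```text
tool -46.377103787087705 tang yaw -18.387798093274125 rel 27.98930569381358 n 89 res 1.6776607658387879 width 13.567488688509545 L range [-6.04868563  5.32523578] K [-5.20436424  1.48716628] [646.60478062  24.09951592 248.30769609] 7.025
```

Call:
step_arm([
  {"tx": 0.0, "ty": 0.0, "tz": 0.0, "roll": -10},
  {"tx": 0.0, "ty": 0.0, "tz": 0.0, "roll": -20},
  {"tx": 0.0, "ty": 0.0, "tz": 0.0, "roll": -27},
  {"tx": 0.0, "ty": 0.0, "tz": 0.0, "roll": -27},
])

```text
t: 7.82
position: [646.6, 25.2, 248.3]
orientation: [[0.958, 0.288, -0.0], [0.288, -0.958, 0.0], [-0.0, -0.0, -1.0]]
ft_force: [-0.4, 0.5, -4.7]
opening: 0.427
finger_force: 64.4
```

```bash
python3 tang.py; python3 - <<'E'
from h import *
s=arm.sense(); x,y,z=s['position']; col=z-14.5
# chuck shank circle + sleeve ring from scene: lateral centre
c,f=cal('scene'); T=np.array(c['T']); h=-T[:2,2]; h/=np.linalg.norm(h); l=np.array([h[1],-h[0]])
p,d=snap('scene'); W=cloud('scene',d)
for nm,cx,z0,z1,rr in(('shank',(x,y),col-60,col-4,13),('sleeve',(x,y),60,112,21),('chuckbody',(x,y),col+14,col+40,19)):
    m=(np.hypot(W[...,0]-cx[0],W[...,1]-cx[1])<rr+6)&(W[...,2]>z0)&(W[...,2]<z1)
    L=[]
    for r in range(384):
        u=np.where(m[r])[0]
        if len(u)>3:
            Q=(W[r,u,:2]-[x,y])@l; L.append((Q.min()+Q.max())/2)
    print(nm,np.median(L),len(L))
E
```

```text
tool -73.28183119575486 tang yaw -50.337522182926236 rel 22.944309012828626 n 81 res 1.4897188450277352 width 13.568470108449114 L range [-5.26254713  5.63743438] K [-7.48454818  1.5988463 ] [646.61992482  25.16931942 248.25714817] 7.825
shank -0.18297908173827526 19
sleeve 2.4441054197826757 21
chuckbody -7.892341582870472 10
```

Call:
step_arm([
  {"tx": 0.0016, "ty": -0.0005, "tz": -0.02, "roll": 0},
  {"tx": 0.0016, "ty": -0.0005, "tz": -0.04, "roll": 0},
  {"tx": 0.0016, "ty": -0.0005, "tz": -0.05, "roll": 0},
  {"tx": 0.0016, "ty": -0.0005, "tz": -0.06, "roll": 0},
  {"tx": 0.0016, "ty": -0.0005, "tz": -0.065, "roll": 0},
  {"tx": 0.0016, "ty": -0.0005, "tz": -0.07, "roll": 0},
  {"tx": 0.0016, "ty": -0.0005, "tz": -0.07, "roll": 0},
])

```text
t: 9.05
position: [648.1, 24.9, 178.1]
orientation: [[0.958, 0.287, -0.0], [0.287, -0.958, 0.0], [-0.0, -0.0, -1.0]]
ft_force: [0.3, -0.5, -5.2]
opening: 0.425
finger_force: 64.5
```

Call:
step_arm([
  {"tx": 0, "ty": 0, "tz": -0.005, "roll": 0},
  {"tx": 0, "ty": 0, "tz": -0.01, "roll": 0},
  {"tx": 0, "ty": 0, "tz": -0.015, "roll": 0},
  {"tx": 0, "ty": 0, "tz": -0.015, "roll": 0},
])

```text
t: 9.55
position: [648.0, 24.9, 162.6]
orientation: [[0.958, 0.287, -0.001], [0.287, -0.958, 0.0], [-0.001, -0.0, -1.0]]
ft_force: [-0.5, -0.2, -4.6]
opening: 0.427
finger_force: 64.4
```

Call:
step_arm([
  {"tx": 0, "ty": 0, "tz": -0.004, "roll": 0},
  {"tx": 0, "ty": 0, "tz": -0.008, "roll": 0},
  {"tx": 0, "ty": 0, "tz": -0.012, "roll": 0},
  {"tx": 0, "ty": 0, "tz": -0.014, "roll": 0},
  {"tx": 0, "ty": 0, "tz": -0.014, "roll": 0},
])

```text
t: 10.18
position: [648.2, 24.9, 149.1]
orientation: [[0.958, 0.287, -0.0], [0.287, -0.958, 0.0], [-0.0, -0.0, -1.0]]
ft_force: [0.4, 0.6, -4.6]
opening: 0.432
finger_force: 64.4
```

Call:
step_arm([
  {"tx": 0, "ty": 0, "tz": -0.002, "roll": 0},
  {"tx": 0, "ty": 0, "tz": -0.004, "roll": 0},
  {"tx": 0, "ty": 0, "tz": -0.006, "roll": 0},
  {"tx": 0, "ty": 0, "tz": -0.006, "roll": 0},
])

```text
t: 10.68
position: [648.3, 24.9, 143.1]
orientation: [[0.958, 0.287, 0.0], [0.287, -0.958, 0.0], [0.0, -0.0, -1.0]]
ft_force: [1.4, 0.6, -5.9]
opening: 0.427
finger_force: 64.5
```

Call:
step_arm([
  {"tx": 0, "ty": 0, "tz": 0, "roll": -10},
  {"tx": 0, "ty": 0, "tz": -0.002, "roll": -18},
  {"tx": 0, "ty": 0, "tz": -0.003, "roll": -10},
  {"tx": 0, "ty": 0, "tz": -0.004, "roll": -2},
  {"tx": 0, "ty": 0, "tz": -0.005, "roll": 6},
  {"tx": 0, "ty": 0, "tz": -0.006, "roll": 14},
])

```text
t: 11.42
position: [648.7, 24.9, 137.5]
orientation: [[0.858, 0.514, 0.001], [0.514, -0.858, -0.0], [0.001, 0.0, -1.0]]
ft_force: [1.1, -1.0, -4.3]
opening: 0.427
finger_force: 64.4
```

Call:
step_arm([
  {"tx": 0, "ty": 0, "tz": -0.001, "roll": -8},
  {"tx": 0, "ty": 0, "tz": -0.002, "roll": -16},
  {"tx": 0, "ty": 0, "tz": -0.003, "roll": -24},
  {"tx": 0, "ty": 0, "tz": -0.004, "roll": -32},
])

```text
t: 11.92
position: [649.1, 25.2, 134.9]
orientation: [[1.0, -0.028, 0.002], [-0.028, -1.0, 0.0], [0.002, -0.001, -1.0]]
ft_force: [-1.5, 2.3, 4.4]
opening: 0.429
finger_force: 65.3
```

Call:
step_arm([
  {"tx": 0.001, "ty": 0.0003, "tz": -0.0005, "roll": 8},
  {"tx": 0.001, "ty": 0.0003, "tz": -0.0015, "roll": 16},
  {"tx": 0.001, "ty": 0.0003, "tz": -0.0025, "roll": 24},
  {"tx": 0.001, "ty": 0.0003, "tz": -0.003, "roll": 32},
])

```text
t: 12.42
position: [649.6, 24.7, 133.0]
orientation: [[0.858, 0.514, 0.001], [0.514, -0.858, -0.001], [0.001, 0.001, -1.0]]
ft_force: [-4.9, -1.3, 11.8]
opening: 0.427
finger_force: 66.2
```

Call:
step_arm([
  {"tx": 0, "ty": 0, "tz": -0.0005, "roll": -8},
  {"tx": 0, "ty": 0, "tz": -0.001, "roll": -16},
  {"tx": 0, "ty": 0, "tz": -0.001, "roll": -24},
  {"tx": 0, "ty": 0, "tz": -0.001, "roll": -32},
])

```text
t: 12.92
position: [649.2, 25.4, 131.5]
orientation: [[1.0, -0.027, 0.001], [-0.027, -1.0, -0.0], [0.001, 0.0, -1.0]]
ft_force: [-4.7, -0.2, 10.3]
opening: 0.431
finger_force: 65.9
```

Call:
step_arm([
  {"tx": 0, "ty": 0, "tz": -0.0005, "roll": 8},
  {"tx": 0, "ty": 0, "tz": -0.001, "roll": 16},
  {"tx": 0, "ty": 0, "tz": -0.001, "roll": 24},
  {"tx": 0, "ty": 0, "tz": -0.001, "roll": 32},
])

```text
t: 13.42
position: [649.4, 24.8, 131.4]
orientation: [[0.858, 0.513, 0.001], [0.513, -0.858, -0.0], [0.001, 0.001, -1.0]]
ft_force: [-6.3, -1.0, 14.2]
opening: 0.429
finger_force: 66.5
```

Call:
step_arm([
  {"tx": 0, "ty": 0, "tz": -0.0005, "roll": -8},
  {"tx": 0, "ty": 0, "tz": -0.0005, "roll": -16},
  {"tx": 0, "ty": 0, "tz": -0.0005, "roll": -24},
  {"tx": 0, "ty": 0, "tz": -0.0005, "roll": -24},
])

```text
t: 13.92
position: [649.3, 25.2, 131.2]
orientation: [[0.994, 0.114, 0.001], [0.114, -0.994, -0.0], [0.001, 0.0, -1.0]]
ft_force: [-7.0, -0.0, 16.3]
opening: 0.425
finger_force: 66.7
```

Call:
step_arm([
  {"tx": 0, "ty": 0, "tz": 0.001, "roll": 4},
  {"tx": 0, "ty": 0, "tz": 0.002, "roll": 8},
  {"tx": 0, "ty": 0, "tz": 0.002, "roll": 8},
])

```text
t: 14.3
position: [649.2, 24.9, 131.6]
orientation: [[0.967, 0.254, 0.001], [0.254, -0.967, -0.001], [0.0, 0.001, -1.0]]
ft_force: [-4.7, -0.6, 7.3]
opening: 0.427
finger_force: 65.8
```

Call:
step_arm([
  {"tx": 0, "ty": 0, "tz": 0, "roll": 0},
  {"tx": 0, "ty": 0, "tz": 0, "roll": 0},
  {"tx": 0, "ty": 0, "tz": 0, "roll": 0},
  {"tx": 0, "ty": 0, "tz": 0, "roll": 0},
  {"tx": 0, "ty": 0, "tz": 0.02, "roll": 0},
  {"tx": 0, "ty": 0, "tz": 0.06, "roll": 0},
  {"tx": 0, "ty": 0, "tz": 0.11, "roll": 0},
  {"tx": 0, "ty": 0, "tz": 0.11, "roll": 0},
  {"tx": 0, "ty": 0, "tz": 0.11, "roll": 0},
], fingers=0.0854)

```text
t: 15.42
position: [648.9, 25.3, 239.5]
orientation: [[0.967, 0.253, -0.0], [0.253, -0.967, 0.0], [-0.0, -0.0, -1.0]]
ft_force: [0.4, 0.7, -0.1]
opening: 0.997
finger_force: 0.0
```

```bash
python3 - <<'E'
from h import *
print(arm.sense()['ft_force'])
p,d=snap('scene'); W=cloud('scene',d)
c,f=cal('scene'); T=np.linalg.inv(c['T']); 
def px(P):
    q=T@[*P,1]; return c['cx']+f*q[0]/-q[2],c['cy']+f*q[1]/q[2]
u,v=map(int,px((649,25,120)))
print(px((649,25,117)),px((649,25,114)),u-40,v-50)
cv2.imwrite('pics/c6.png',cv2.resize(p[v-50:v+50,u-50:u+50,::-1],(600,600),interpolation=2))
p,d=snap('top'); V=cloud('top',d)
m=(np.hypot(V[...,0]-649,V[...,1]-25)<30)
for z in (185,160,150,140,130,125,120,116,112):
    Q=V[m&(abs(V[...,2]-z)<4)]
    if len(Q)>4: print(z,len(Q),[np.round(a,1) for a in cv2.minAreaRect(Q[:,:2].astype(np.float32))][:2],Q[:,2].max())
m=(np.hypot(W[...,0]-649,W[...,1]-25)<30); print('scene top of chuck',W[m&(W[...,2]<205)][:,2].max(),np.percentile(W[m&(W[...,2]<205)][:,2],98), 'top',V[(np.hypot(V[...,0]-649,V[...,1]-25)<14)&(V[...,2]<205)][:,2].max())
E
```

```text
[ 0.4218986   0.71955088 -0.06105949]
(np.float64(293.7058762409663), np.float64(177.1256481628427)) (np.float64(293.6428392424863), np.float64(178.11445264085427)) 253 126
185 10 [array([645.9,  26.1]), array([15.7,  6.7])] 187.08680964573625
160 36 [array([647.1,  25. ]), array([34. , 37.8])] 163.9629428605581
150 14 [array([634.4,  24.8]), array([ 9.4, 32.1])] 153.27665892264076
140 15 [array([636.1,  26.6]), array([34.9, 10.5])] 143.8955231393213
130 8 [array([634.7,  26.5]), array([30.5,  6.6])] 133.75745870559444
116 24 [array([637.5,  19.1]), array([12.6, 35.3])] 116.68470561778258
112 35 [array([638.3,  22.2]), array([16.1, 37.9])] 115.79285762025916
scene top of chuck 184.50688964834097 177.58394785095098 top 187.08680964573625
```

View pics/c6.png

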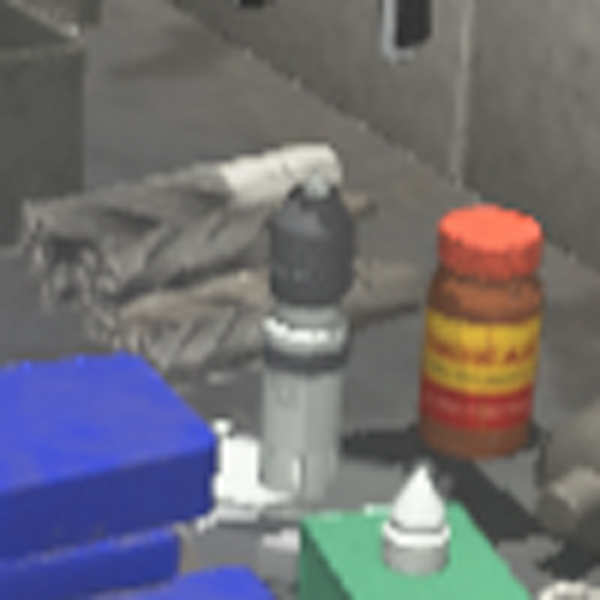

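The picture shows the chuck upright in the sleeve at (312,240) with its collar just above the mouth at (310,330). Its height reads 116–117, so it is home. Next is the drift.

```bash
python3 - <<'E'
from h import *
z=np.load('/tmp/top.npz'); p,d=z['p'],z['d']; c,f=cal('top'); T=np.array(c['T'])
def onplane(u,v,h):
    u=np.asarray(u,float);v=np.asarray(v,float)
    r=np.stack([(u-c['cx'])/f,-(v-c['cy'])/f,-np.ones_like(u)],-1)@T[:3,:3].T
    return T[:3,3]+r*((h-T[2,3])/r[...,2])[...,None]
# drift: white pixels near
hsv=cv2.cvtColor(p,cv2.COLOR_RGB2HSV); roi=np.zeros(p.shape[:2],bool); roi[225:262,190:275]=1
m=(roi&(hsv[...,1]<60)&(hsv[...,2]>130)).astype(np.uint8)
n,lab,st,_=cv2.connectedComponentsWithStats(m); k=1+st[1:,4].argmax(); v,u=np.where(lab==k)
print('px',u.min(),u.max(),v.min(),v.max(),len(u))
P=onplane(u,v,24)[:,:2]; P=P[np.argsort(P[:,1])]
# use blunt half top height 38, far tip height 17: correct height along
L=cv2.fitLine(P.astype(np.float32),cv2.DIST_HUBER,0,.01,.01).ravel(); dr=L[:2]*(-np.sign(L[1])); s=(P-L[2:])@dr
# refine with height: x from blunt -> h
x=s-s.min()-18; h=10+np.where(x<20,28,28-(x-20)/7)
order=np.argsort(onplane(u,v,24)[:,1]); Q=onplane(u[order],v[order],0)[:,:2]*0
R=np.array([onplane(a,b,hh)[:2] for a,b,hh in zip(u[order],v[order],h)])
L=cv2.fitLine(R.astype(np.float32),cv2.DIST_HUBER,0,.01,.01).ravel(); dr=L[:2]*(-np.sign(L[1])); s=(R-L[2:])@dr
b=L[2:]+dr*s.min(); t=L[2:]+dr*s.max()
print('yaw',np.degrees(np.arctan2(dr[1],dr[0])),'blunt',b,'tip',t,'len',np.ptp(s),'grip',b+18*dr,t-167*dr)
# block orange
mo=(roi&(hsv[...,0]<25)&(hsv[...,1]>100)).astype(np.uint8)|((lab==k)&(np.arange(512)[None]>222)).astype(np.uint8)
v,u=np.where((hsv[...,0]<25)&(hsv[...,1]>110)&roi); r=cv2.minAreaRect(onplane(u,v,24)[:,:2].astype(np.float32)); print('block',r)
# stand foot yaw via white/grey brightness
W=cloud('top',d); M=(W[...,2]>11)&(W[...,2]<60)&(np.hypot(W[...,0]-648,W[...,1]-25)<90)
M=cv2.morphologyEx(M.astype(np.uint8),cv2.MORPH_CLOSE,np.ones((9,9)))
cs,_=cv2.findContours(M,cv2.RETR_EXTERNAL,cv2.CHAIN_APPROX_NONE); q=max(cs,key=cv2.contourArea)[:,0]
Pc=onplane(q[:,0],q[:,1],18)[:,:2]-[648.6,25]
for a0 in(-46,44):
  e=np.array([np.cos(np.radians(a0)),np.sin(np.radians(a0))]); nn=np.array([-e[1],e[0]])
  for sg in(1,-1):
    w=Pc@nn*sg; half=45 if a0<0 else 60; k=(abs(w-half)<6)&(abs(Pc@e)<(45 if a0<0 else 30))
    l=cv2.fitLine(Pc[k].astype(np.float32),cv2.DIST_HUBER,0,.01,.01).ravel()
    print('edge',a0,sg,k.sum(),np.degrees(np.arctan(l[1]/l[0])),(l[2:]@nn)*sg)
E
```

```text
Traceback (most recent call last):
ValueError: attempt to get argmax of an empty sequence
```

```bash
cat > meas.py <<'E'
from h import *
c,f=cal('top'); T=np.array(c['T'])
def onplane(u,v,h):
    r=np.stack([(u-c['cx'])/f,-(v-c['cy'])/f,-np.ones(len(u))],-1)@T[:3,:3].T
    return (T[:3,3]+r*((h-T[2,3])/r[:,2])[:,None])[:,:2]
def drift(p,roi):
    hsv=cv2.cvtColor(p,cv2.COLOR_RGB2HSV); m=(roi&(hsv[...,1]<60)&(hsv[...,2]>130)).astype(np.uint8)
    n,lab,st,_=cv2.connectedComponentsWithStats(m); k=1+st[1:,4].argmax(); v,u=np.where(lab==k)
    print('px',u.min(),u.max(),v.min(),v.max(),len(u)); h=np.full(len(u),24.)
    for _ in range(3):
        R=onplane(u,v,h); L=cv2.fitLine(R.astype(np.float32),cv2.DIST_HUBER,0,.01,.01).ravel(); dr=L[:2]*(-np.sign(L[1]))
        s=(R-L[2:])@dr; x=s-s.min()-18; h=10+np.where(x<20,28,28-(x-20)/7)
    b=L[2:]+dr*s.min(); t=L[2:]+dr*s.max()
    print('yaw',np.degrees(np.arctan2(dr[1],dr[0])),'len',np.ptp(s),'grip from blunt',b+18*dr,'from tip',t-167*dr)
E
python3 - <<'E'
from meas import *
p=cv2.resize(cv2.imread('pics/top0.png'),(512,384),interpolation=cv2.INTER_AREA)[:,:,::-1].copy()
roi=np.zeros((384,512),bool); roi[222:262,190:275]=1
drift(p,roi)
e=cv2.Canny(p,40,120)
v,u=np.where(e); P=onplane(u,v,18)-[648.6,25]
for a0 in(-46,44):
  w=np.array([np.cos(np.radians(a0)),np.sin(np.radians(a0))]); nn=np.array([-w[1],w[0]])
  for sg in(1,-1):
    half=45 if a0<0 else 60; k=(abs(P@nn*sg-half)<4)&(abs(P@w)<(50 if a0<0 else 35))
    l=cv2.fitLine(P[k].astype(np.float32),cv2.DIST_HUBER,0,.01,.01).ravel()
    print('edge',a0,sg,k.sum(),np.degrees(np.arctan(l[1]/l[0])),(l[2:]@nn)*sg)
E
```

```text
px 198 270 231 256 300
yaw -71.8792 len 185.56976392873196 grip from blunt [434.52859123 158.53351237] from tip [434.70580111 157.99200499]
edge -46 1 30 -46.527683 47.785855128378415
edge -46 -1 35 -44.764862 47.83074009466292
edge 44 1 37 43.73354 62.5169902901556
edge 44 -1 15 44.067642 57.65179078484811
```

Call:
step_arm([
  {"tx": -0.0214, "ty": 0.0133, "tz": 0, "roll": 10},
  {"tx": -0.0428, "ty": 0.0266, "tz": 0, "roll": 20},
  {"tx": -0.0642, "ty": 0.04, "tz": 0, "roll": 30},
  {"tx": -0.0856, "ty": 0.0532, "tz": 0, "roll": 40},
  {"tx": -0.115, "ty": 0.07, "tz": 0, "roll": 50},
  {"tx": -0.145, "ty": 0.09, "tz": -0.02, "roll": 60},
  {"tx": -0.175, "ty": 0.11, "tz": -0.05, "roll": 70},
  {"tx": -0.2, "ty": 0.125, "tz": -0.08, "roll": 80},
  {"tx": -0.2137, "ty": 0.1331, "tz": -0.12, "roll": 90},
  {"tx": -0.2137, "ty": 0.1331, "tz": -0.15, "roll": 93.4},
], fingers=0.045)

```text
t: 16.77
position: [432.1, 158.4, 87.4]
orientation: [[-0.314, 0.949, -0.005], [0.949, 0.314, -0.001], [0.001, -0.005, -1.0]]
ft_force: [-0.6, -0.0, -1.2]
opening: 0.524
finger_force: 0.0
```

Call:
step_arm([
  {"tx": 0, "ty": 0, "tz": 0, "roll": 0},
  {"tx": 0, "ty": 0, "tz": 0, "roll": 0},
])

```text
t: 17.02
position: [435.9, 158.3, 90.0]
orientation: [[-0.309, 0.951, -0.0], [0.951, 0.309, -0.0], [0.0, -0.0, -1.0]]
ft_force: [-0.5, -0.1, -0.2]
opening: 0.526
finger_force: 0.0
```

Call:
step_arm([
  {"tx": -0.0005, "ty": 0, "tz": -0.025, "roll": 0},
  {"tx": -0.0005, "ty": 0, "tz": -0.05, "roll": 0},
  {"tx": -0.0005, "ty": 0, "tz": -0.07, "roll": 0},
  {"tx": -0.0005, "ty": 0, "tz": -0.082, "roll": 0},
  {"tx": -0.0005, "ty": 0, "tz": -0.082, "roll": 0},
  {"tx": -0.0005, "ty": 0, "tz": -0.082, "roll": 0},
])

```text
t: 17.77
position: [435.8, 158.4, 8.5]
orientation: [[-0.31, 0.951, 0.001], [0.951, 0.31, 0.0], [-0.0, 0.001, -1.0]]
ft_force: [-0.6, 0.3, -0.1]
opening: 0.523
finger_force: 0.0
```

Call:
step_arm([
  {"tx": 0, "ty": 0, "tz": 0, "roll": 0},
  {"tx": 0, "ty": 0, "tz": 0, "roll": 0},
  {"tx": 0, "ty": 0, "tz": 0, "roll": 0},
  {"tx": 0, "ty": 0, "tz": 0, "roll": 0},
  {"tx": 0, "ty": 0, "tz": 0, "roll": 0},
], fingers=0.0, newtons=60)

```text
t: 18.4
position: [435.4, 158.4, 8.1]
orientation: [[-0.31, 0.951, 0.001], [0.951, 0.31, 0.0], [-0.0, 0.001, -1.0]]
ft_force: [-1.2, -0.0, 5.6]
opening: 0.084
finger_force: 60.1
```

Call:
step_arm([
  {"tx": 0, "ty": 0, "tz": 0.02, "roll": 0},
  {"tx": 0, "ty": 0, "tz": 0.04, "roll": 0},
  {"tx": 0, "ty": 0, "tz": 0.06, "roll": 0},
  {"tx": 0.01, "ty": 0.005, "tz": 0.07, "roll": 5},
  {"tx": 0.03, "ty": 0.007, "tz": 0.07, "roll": 12},
  {"tx": 0.05, "ty": 0.01, "tz": 0.07, "roll": 19},
  {"tx": 0.063, "ty": 0.0138, "tz": 0.07, "roll": 26},
  {"tx": 0.063, "ty": 0.0138, "tz": 0.07, "roll": 26},
  {"tx": 0.063, "ty": 0.0138, "tz": 0.07, "roll": 26},
])

```text
t: 19.52
position: [496.6, 171.9, 77.3]
orientation: [[-0.694, 0.72, -0.002], [0.72, 0.694, -0.0], [0.001, -0.002, -1.0]]
ft_force: [-0.1, -0.7, -1.8]
opening: 0.083
finger_force: 59.2
```

```bash
python3 - <<'E'
from meas import *
s=arm.sense(); print(s['t'],s['position'],s['orientation'][:,1],s['ft_force'])
for n in('top','scene'):
    p,d=snap(n); W=cloud(n,d)
    o=s['position']; a=np.arctan2(s['orientation'][1,1],s['orientation'][0,1])-np.pi/2
    e=np.array([np.cos(a),np.sin(a)]); nn=np.array([-e[1],e[0]])
    X=(W[...,:2]-o[:2])@e; Y=(W[...,:2]-o[:2])@nn
    m=(X>25)&(X<175)&(abs(Y)<14)&(W[...,2]>60)&(W[...,2]<125)
    print(n,m.sum(),np.degrees(a))
    for x in range(30,175,15):
        k=m&(abs(X-x)<7.5)
        if k.sum()>2: print(x,k.sum(),'y',Y[k].mean().round(1),'z',np.percentile(W[k][:,2],95).round(1),'zmin',np.percentile(W[k][:,2],5).round(1))
    if n=='top': cv2.imwrite('pics/c7.png',cv2.resize(p[130:270,180:340,::-1],(685,600),interpolation=2))
E
```

```text
19.525 [496.56770778 171.87497415  77.26946373] [ 0.72004629  0.69392323 -0.00197223] [-0.08905949 -0.65779372 -1.81652569]
top 210 -46.058417832110635
45 13 y -3.8 z 104.1 zmin 79.6
60 32 y -1.8 z 104.1 zmin 81.8
75 27 y -2.0 z 101.6 zmin 83.6
90 30 y -1.7 z 98.4 zmin 82.1
105 26 y -2.1 z 97.6 zmin 82.2
120 25 y -1.8 z 95.4 zmin 84.4
135 21 y -1.3 z 92.4 zmin 86.3
150 26 y -1.5 z 90.8 zmin 78.7
165 10 y -0.5 z 86.4 zmin 81.6
scene 284 -46.058417832110635
30 36 y -4.7 z 104.5 zmin 80.3
45 45 y -5.1 z 103.5 zmin 80.4
60 39 y -4.3 z 101.7 zmin 79.9
75 36 y -4.3 z 98.6 zmin 78.9
90 32 y -4.0 z 96.6 zmin 79.5
105 29 y -4.3 z 95.2 zmin 79.7
120 19 y -3.8 z 93.3 zmin 84.1
135 15 y -2.9 z 90.5 zmin 82.7
150 19 y -3.6 z 88.2 zmin 79.1
165 14 y -3.0 z 85.9 zmin 80.3
```

View pics/c7.png

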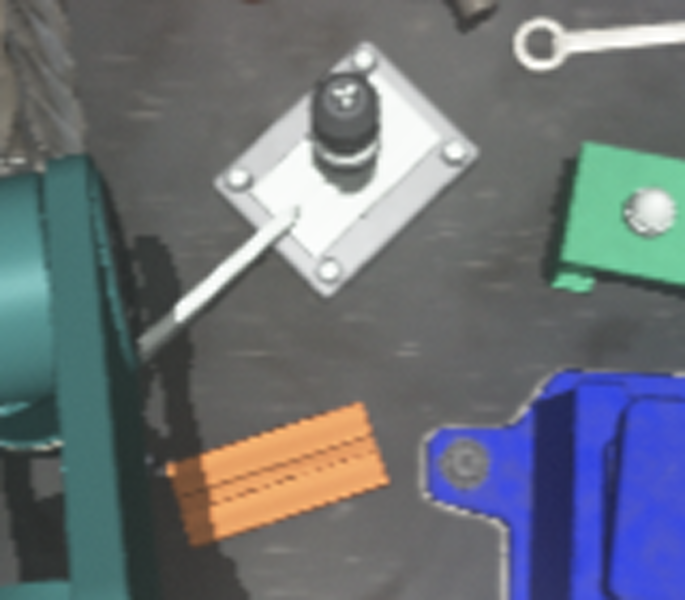

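The drift is level in the fingers, blade from (150,350) to its tip at (295,212), with the block empty below. It needs about 8 mm of sideways shift before lowering.

Call:
step_arm([
  {"tx": 0.01, "ty": -0.0005, "tz": 0, "roll": 0},
  {"tx": 0.01, "ty": -0.0005, "tz": 0, "roll": 0},
  {"tx": 0.01, "ty": -0.0005, "tz": -0.015, "roll": 0},
  {"tx": 0.01, "ty": -0.0005, "tz": -0.03, "roll": 0},
  {"tx": 0.01, "ty": -0.0005, "tz": -0.03, "roll": 0},
  {"tx": 0.01, "ty": -0.0005, "tz": -0.03, "roll": 0},
])

```text
t: 20.38
position: [507.7, 171.6, 47.4]
orientation: [[-0.696, 0.718, -0.001], [0.718, 0.696, -0.0], [0.0, -0.001, -1.0]]
ft_force: [-0.4, -0.3, -1.6]
opening: 0.08
finger_force: 59.1
```

Call:
step_arm([
  {"tx": 0.0003, "ty": 0.0003, "tz": -0.01, "roll": 0},
  {"tx": 0.0003, "ty": 0.0003, "tz": -0.015, "roll": 0},
  {"tx": 0.0003, "ty": 0.0003, "tz": -0.017, "roll": 0},
  {"tx": 0.0003, "ty": 0.0003, "tz": -0.017, "roll": 0},
])

```text
t: 20.88
position: [508.2, 171.9, 30.6]
orientation: [[-0.696, 0.718, -0.0], [0.718, 0.696, -0.0], [0.0, -0.0, -1.0]]
ft_force: [-0.2, 0.1, -1.7]
opening: 0.078
finger_force: 59.2
```

```bash
python3 - <<'E'
from meas import *
s=arm.sense(); o=s['position']; print(o,s['ft_force'])
a=np.arctan2(s['orientation'][1,1],s['orientation'][0,1])-np.pi/2
e=np.array([np.cos(a),np.sin(a)]); nn=np.array([-e[1],e[0]])
p,d=snap('top'); W=cloud('top',d); X=(W[...,:2]-o[:2])@e; Y=(W[...,:2]-o[:2])@nn
for lo,hi in((50,90),(90,130),(130,165)):
    k=(X>lo)&(X<hi)&(abs(Y)<12)&(W[...,2]>44-8*(lo>100))&(W[...,2]<70); print(lo,k.sum(),Y[k].mean().round(2),np.percentile(W[k][:,2],[5,95]).round(1))
# sleeve sides from visible lower cylinder: chuck body / sleeve Y extents by z
for z0,z1 in((60,108),(135,160)):
    k=(X>165)&(X<245)&(abs(Y)<26)&(W[...,2]>z0)&(W[...,2]<z1); y=Y[k]; print('sleeve' ,z0,k.sum(),y.min().round(1),y.max().round(1),np.percentile(y,[2,98]).mean().round(2),X[k].min())
cv2.imwrite('pics/c8.png',cv2.resize(p[140:230,220:300,::-1],(530,596),interpolation=2))
E
```

```text
[508.24977072 171.91861311  30.63471026] [-0.15744737  0.10329124 -1.69016423]
50 56 -1.47 [47.  56.7]
90 44 -1.4 [44.4 50.7]
130 46 -1.55 [37.4 45.4]
sleeve 60 72 -21.9 13.2 -5.75 182.88643428538754
sleeve 135 49 -20.0 8.4 -5.85 183.97525066178306
```

View pics/c8.png

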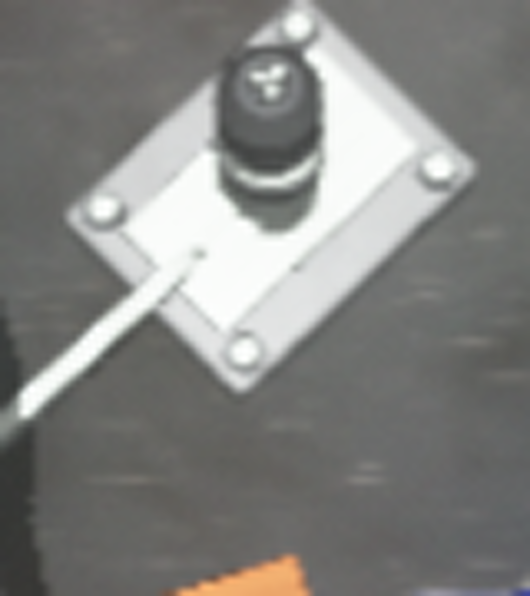

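The tip at (197,250) points along the pad's middle line to the sleeve foot at about (270,192), parallel to the foot's long edges. I'll push it in.

Call:
step_arm([
  {"tx": 0.0056, "ty": -0.0058, "tz": 0, "roll": 0},
  {"tx": 0.0111, "ty": -0.0115, "tz": 0, "roll": 0},
  {"tx": 0.0174, "ty": -0.018, "tz": 0, "roll": 0},
  {"tx": 0.0174, "ty": -0.018, "tz": 0, "roll": 0},
])

```text
t: 21.42
position: [526.8, 153.3, 30.9]
orientation: [[-0.695, 0.719, 0.001], [0.719, 0.695, -0.0], [-0.001, 0.001, -1.0]]
ft_force: [-0.2, 0.8, -2.9]
opening: 0.08
finger_force: 59.2
```

Call:
step_arm([
  {"tx": 0.0035, "ty": -0.0036, "tz": 0, "roll": 0},
  {"tx": 0.007, "ty": -0.0072, "tz": -0.0005, "roll": 0},
  {"tx": 0.0097, "ty": -0.0101, "tz": -0.001, "roll": 0},
  {"tx": 0.0097, "ty": -0.0101, "tz": -0.001, "roll": 0},
  {"tx": 0.0097, "ty": -0.0101, "tz": -0.001, "roll": 0},
])

```text
t: 22.05
position: [535.2, 143.8, 29.7]
orientation: [[-0.696, 0.719, -0.0], [0.719, 0.696, -0.0], [0.0, -0.0, -1.0]]
ft_force: [-0.8, 0.2, -1.8]
opening: 0.081
finger_force: 59.2
```

Call:
step_arm([
  {"tx": 0.002, "ty": -0.0021, "tz": -0.0005, "roll": 0},
  {"tx": 0.005, "ty": -0.0052, "tz": -0.001, "roll": 0},
  {"tx": 0.0076, "ty": -0.0079, "tz": -0.0012, "roll": 0},
  {"tx": 0.0097, "ty": -0.0101, "tz": -0.0012, "roll": 0},
  {"tx": 0.0097, "ty": -0.0101, "tz": -0.0012, "roll": 0},
], newtons=80)

```text
t: 22.68
position: [545.4, 133.5, 28.6]
orientation: [[-0.695, 0.719, 0.0], [0.719, 0.695, -0.0], [-0.0, 0.0, -1.0]]
ft_force: [0.0, -0.7, -1.2]
opening: 0.074
finger_force: 81.8
```

Call:
step_arm([
  {"tx": 0.0028, "ty": -0.0029, "tz": 0, "roll": 0},
  {"tx": 0.0056, "ty": -0.0058, "tz": 0, "roll": 0},
  {"tx": 0.0083, "ty": -0.0086, "tz": 0, "roll": 0},
  {"tx": 0.0111, "ty": -0.0115, "tz": 0, "roll": 0},
  {"tx": 0.0139, "ty": -0.0144, "tz": 0, "roll": 0},
  {"tx": 0.0139, "ty": -0.0144, "tz": 0, "roll": 0},
])

```text
t: 23.42
position: [556.1, 120.4, 28.5]
orientation: [[-0.695, 0.719, -0.005], [0.719, 0.695, 0.001], [0.005, -0.003, -1.0]]
ft_force: [-8.5, 6.4, 4.3]
opening: 0.078
finger_force: 83.1
```

Call:
step_arm([
  {"tx": 0.0028, "ty": -0.0029, "tz": 0, "roll": 0},
  {"tx": 0.0056, "ty": -0.0058, "tz": 0, "roll": 0},
  {"tx": 0.0083, "ty": -0.0086, "tz": 0, "roll": 0},
  {"tx": 0.0111, "ty": -0.0115, "tz": 0, "roll": 0},
  {"tx": 0.0139, "ty": -0.0144, "tz": 0, "roll": 0},
  {"tx": 0.0139, "ty": -0.0144, "tz": 0, "roll": 0},
])

```text
t: 24.18
position: [573.8, 104.3, 28.5]
orientation: [[-0.695, 0.719, 0.001], [0.719, 0.695, -0.001], [-0.001, 0.0, -1.0]]
ft_force: [0.3, -0.3, -2.2]
opening: 0.076
finger_force: 82.2
```

Call:
step_arm([
  {"tx": 0.0028, "ty": -0.0029, "tz": 0, "roll": 0},
  {"tx": 0.0056, "ty": -0.0058, "tz": 0, "roll": 0},
  {"tx": 0.0083, "ty": -0.0086, "tz": 0, "roll": 0},
  {"tx": 0.0111, "ty": -0.0115, "tz": 0, "roll": 0},
  {"tx": 0.0139, "ty": -0.0144, "tz": 0, "roll": 0},
  {"tx": 0.016, "ty": -0.0166, "tz": 0, "roll": 0},
  {"tx": 0.016, "ty": -0.0166, "tz": 0, "roll": 0},
])

```text
t: 25.05
position: [589.5, 87.9, 28.5]
orientation: [[-0.695, 0.719, 0.001], [0.719, 0.695, -0.0], [-0.001, 0.0, -1.0]]
ft_force: [-0.8, -0.0, -2.5]
opening: 0.079
finger_force: 82.1
```

```bash
cat > chk.py <<'E'
from meas import *
s=arm.sense(); print(s['t'],s['position'],s['ft_force'])
for n in('scene','top'):
    p,d=snap(n); W=cloud(n,d); r=np.hypot(W[...,0]-649,W[...,1]-25)
    k=(r<16)&(W[...,2]<215); print(n,'chuck top',W[k][:,2].max().round(1))
    if n=='scene':
        e=np.array([.695,-.719]); X=(W[...,:2]-[649.2,25.3])@e; Y=(W[...,:2]-[649.2,25.3])@[.719,.695]
        k=(X>22)&(X<110)&(abs(Y)<12)&(W[...,2]>33)&(W[...,2]<62); print('drift past sleeve',k.sum(),np.percentile(X[k],[2,98]) if k.sum() else '')
        cv2.imwrite('pics/c9.png',cv2.resize(p[110:240,220:350,::-1],(600,600),interpolation=2))
E
python3 chk.py
```

```text
25.05 [589.49669217  87.9289066   28.541315  ] [-0.77940099 -0.03786184 -2.47190317]
scene chuck top 193.8
drift past sleeve 53 [24.96073651 75.04465899]
top chuck top 191.4
```

View pics/c9.png

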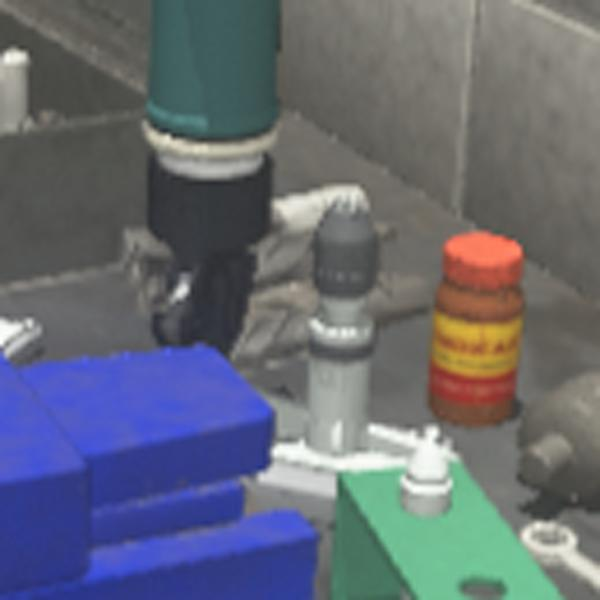

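The chuck at (345,250) has risen, showing shank above the mouth, and the drift tip shows past the sleeve at (410,440). It is up about 9.5 mm, so I'll go a little further for margin.

Call:
step_arm([
  {"tx": 0.0028, "ty": -0.0029, "tz": 0, "roll": 0},
  {"tx": 0.0056, "ty": -0.0058, "tz": 0, "roll": 0},
  {"tx": 0.0083, "ty": -0.0086, "tz": 0, "roll": 0},
  {"tx": 0.0104, "ty": -0.0107, "tz": 0, "roll": 0},
  {"tx": 0.0104, "ty": -0.0107, "tz": -0.0003, "roll": 0},
  {"tx": 0.0104, "ty": -0.0107, "tz": -0.0006, "roll": 0},
  {"tx": 0.0104, "ty": -0.0107, "tz": -0.0006, "roll": 0},
])

```text
t: 26.02
position: [600.0, 77.4, 28.5]
orientation: [[-0.696, 0.718, 0.001], [0.718, 0.696, -0.0], [-0.001, 0.001, -1.0]]
ft_force: [-0.5, -1.4, 3.0]
opening: 0.08
finger_force: 82.9
```

```bash
python3 chk.py
```

```text
26.025 [600.0120708   77.37250896  28.47045942] [-0.52178457 -1.39486894  2.97087235]
scene chuck top 194.6
drift past sleeve 81 [24.10888178 92.8638288 ]
top chuck top 179.9
```

Call:
step_arm([
  {"tx": 0, "ty": 0, "tz": 0, "roll": 0},
  {"tx": 0, "ty": 0, "tz": 0, "roll": 0},
  {"tx": 0, "ty": 0, "tz": 0, "roll": 0},
  {"tx": 0, "ty": 0, "tz": 0.015, "roll": 0},
  {"tx": -0.003, "ty": 0.003, "tz": 0.05, "roll": 0},
  {"tx": -0.03, "ty": 0.03, "tz": 0.09, "roll": 0},
  {"tx": -0.07, "ty": 0.07, "tz": 0.12, "roll": 0},
  {"tx": -0.1, "ty": 0.12, "tz": 0.14, "roll": 0},
  {"tx": -0.1, "ty": 0.16, "tz": 0.14, "roll": 0},
  {"tx": -0.1, "ty": 0.2, "tz": 0.14, "roll": 0},
], fingers=0.045)

```text
t: 27.38
position: [499.2, 279.3, 169.9]
orientation: [[-0.696, 0.718, 0.002], [0.718, 0.696, 0.001], [-0.001, 0.002, -1.0]]
ft_force: [0.3, 0.6, -0.7]
opening: 0.525
finger_force: 0.0
```

Call:
step_arm([
  {"tx": 0, "ty": 0, "tz": 0, "roll": 0},
  {"tx": 0, "ty": 0, "tz": 0, "roll": 0},
  {"tx": 0, "ty": 0, "tz": 0, "roll": 0},
])

```text
t: 27.75
position: [499.3, 276.6, 168.1]
orientation: [[-0.695, 0.719, -0.0], [0.719, 0.695, -0.0], [-0.0, -0.001, -1.0]]
ft_force: [-0.2, -0.5, 0.5]
opening: 0.524
finger_force: 0.0
```

```bash
python3 chk.py; python3 - <<'E'
from meas import *
p,d=snap('top'); W=cloud('top',d)
a=p[130:230,215:310,::-1]; cv2.imwrite('pics/c10.png',cv2.resize(a,(570,600),interpolation=2))
X=(W[...,:2]-[648.2,24.5])@[.695,-.719]; Y=(W[...,:2]-[648.2,24.5])@[.719,.695]
for lo,hi in((-88,-50),(-50,-25),(25,50),(50,90)):
    k=(X>lo)&(X<hi)&(abs(Y)<12)&(W[...,2]>35)&(W[...,2]<70)
    if k.sum(): print(lo,k.sum(),Y[k].mean(),np.percentile(W[k][:,2],95),X[k].min(),X[k].max())
E
```

```text
27.75 [499.2990803  276.58382728 168.13688526] [-0.22229265 -0.46696772  0.4568033 ]
scene chuck top 194.8
drift past sleeve 78 [23.73809151 92.95592767]
top chuck top 198.2
-88 73 0.04114925540440757 59.631336477644844 -87.59923343200383 -50.04729750963264
-50 43 -0.15486468542847664 59.54128818475306 -49.205909550345226 -25.06117523005724
25 28 0.7080417210804301 46.560579431196615 28.933409054682496 48.916346121704834
50 51 0.8442071494801425 42.768105643877675 50.0674961442663 88.78467641605319
```

View pics/c10.png

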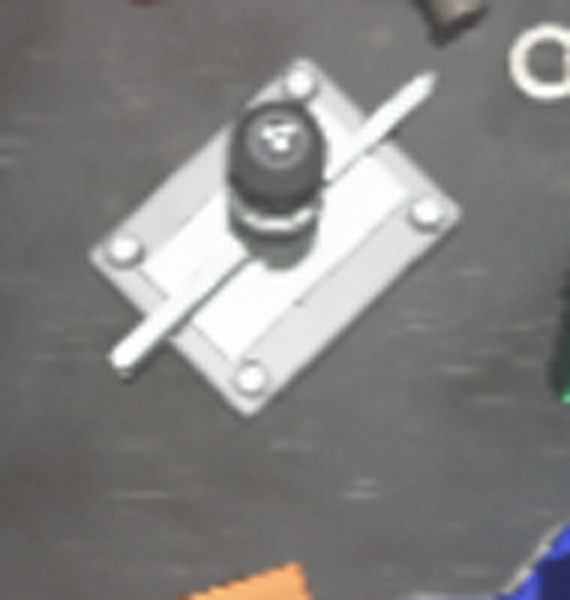

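The drift lies through the slot from (120,360) to (430,80). The chuck stands upright on it at (278,150), about 11 mm above home, and the gripper is clear.

```bash
python3 -c "
from workcell import arm
print(arm.finish_job())"
```

```text
the job is handed in; nothing more can be done
None
```

Job handed in (no verdict was returned): the chuck was wrung home and then driven loose, and it now stands upright about 11 mm up on the drift through the slot, with the arm clear and nothing else seen disturbed.

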